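Start the kiln from its control box

ROBOT

A 6-joint arm with a two-finger parallel gripper is mounted at the origin on the work surface. World frame = base frame: x ahead of the robot, y to its left, z up, the work surface at z = 0. Lengths are in m, angles in rad, forces in N, time in s.
With the tool pointing down it reaches from about 0.4 to 0.825 m from the base axis. Payload 7 kg.
Tool frame: the origin (TCP) lies at the centre of the arm's flange, where the gripper is bolted on; the fingertips stand 178 mm ahead of it and the grasp point (between the pads) lies 159 mm ahead of it; z points along the fingers, y is the line along which they close (so a half turn about z gives the same grasp; the last joint's range is limited). The gripper opens to 88 mm and grips with 3 to 60 N. Pads are 19 mm wide; open, the fingers measure 130 mm over their backs; the gripper's body (78 mm by 193 mm) begins 47 mm behind the grasp point.
Start: joints at [1.438, 0.359, 0.012, 0, -1.224, -0.288], TCP at [0.276, 0.616, 0.405] pointing down, gripper open.
Joint ranges: [-3.07, 3.07], [-1.43, 2.12], [-1.02, 1.25], [-3.03, 1.67], [-3.05, -0], [-3.03, 3.03]. Speed limits (rad/s): [2.39, 2.39, 3.01, 3.14, 3.14, 3.14].

INTERFACE

Orientations are given as [roll, pitch, yaw] about the fixed x, y, z axes, in that order (R = Rz(yaw) Ry(pitch) Rx(roll)).
In Python, from cell import * gives the robot as it stands.
- The arm moves only by the tool arm_command, never from a script. Its argument "plan" is a list of rows, each a list of 7 numbers: the shift along the tool's x, y, z in mm, then the turn, a rotation vector about the tool's x, y, z in degrees, then the finger opening in mm, from 0 to 87.6. A call has 1 to 8 rows; each row shifts and turns the commanded pose from where the row before left it, along the tool's axes as they then stand; what a row does not reach is not made up. A row lasts 1/8 s, in which the tool goes at most 62.5 mm and 10.7 degrees, less where a joint would pass 70% of its speed; a pose out of reach is approached as far as the arm can. A call with a gripper value outside its range is refused whole. The fingers move at their own pace and stop on an object; "grip_force" is the grip in N (left out, the last holds). Time passes only in rows, so rows that do not move let the fingers close. It gives the time, the measured TCP pose, the force, the opening and the grip force at its end, in the units of the state.
- state(): the state, without advancing time (a new reading comes with each control period).
- grab_frame(name): name is "scene" or "top" or "wrist"; returns a dict with "pixels" (400x640x3 uint8, red, green, blue), "intrinsics" (3x3 intrinsics, pixels), "distortion" ([k1, k2, p1, p2, k3] as OpenCV has them; the pictures are not rectified), "extrinsics" (4x4, takes a point from world to camera coordinates). Camera axes: x right, y up, looking along -z (the intrinsics and any distortion apply to the point x, -y, -z); pixel columns grow to the right and rows downward; lengths in m; the calibration is good to about 2 mm. A picture is of the moment at which its call begins. There is no depth.
- sign_off(): hands the job in; it is judged then, once.
The state is a dict: "time_s": time; "joint_pos": joint angles; "dq": joint speeds; "joint_torque": joint torques, N m; "tool_pos": TCP position; "eef_rot": TCP orientation; "contact_force": force on the tool from outside, world axes, zero at the start; "moment": the same for the moment, N m; "gripper_width": finger opening in m; "finger_force": force on a finger pad.
Only numpy, scipy, OpenCV 4.12 (cv2) and the standard library are available. Lean on these libraries where they do the work, as an engineer would, in place of code of your own. Each camera call takes 0.05 s, during which the arm holds its last target. There are 200 camera calls.

TASK

Start the firing at the kiln's control box with light fingertip presses: press down the raised half of the black main switch so that it is fully on, then do the same with the blue vent-fan switch, and last press the green start button all the way in and let it come back out. Do not press the red stop button, press gently throughout, and do not pick up or shift the box or any of the things standing on and around it.

Things in the scene. Friction and masses are not known exactly. Their poses are not given: they have to be found in the camera images.
- console: Loose grey kiln control box on rubber feet, 3 kg, 220 (x) x 340 mm (y). Aluminium face slopes up 8 deg from front edge (48 mm high, x = -110) to a flat rear ledge (72 mm high, 55 deep). Origin: centre of underside; x points from the front edge (robot side) to the ledge, z up. Controls in a row, 70 mm apart, from +y: black rocker (main), blue rocker (vent fan), green button (start), red mushroom (stop).
- main_rocker_spot (a point): Spot to press on the black rocker (main switch): top of its near half (towards the front edge), raised when off, marked with a white line; 18 mm from the pivot, mid-width. The rocker is 28 mm wide (y), 45 mm long (x), pivoted at its middle about the box's y axis. The point moves with the rocker: about 5 mm down when fully on.
- vent_rocker_spot (a point): Spot to press on the blue rocker switch (vent fan): same size and arrangement as the black one, near half raised when off.
- start_button_top (a point): Centre of the top of the green start button: 28 mm diameter, its top 18 mm off the sloping face, pressed in at right angles to the face (straight down also works), 6 mm travel, spring return, about 5 N to bottom it, then it gives a few mm in its rubber gasket. The point moves with the button.
- stop_button_top (a point): Centre of the top of the red mushroom stop button (38 mm diameter, top 29 mm off the face) on its yellow collar: not to be pressed.
- main_rocker (a joint): Angle of the black rocker, rad: 0 off (near half raised), 0.28 fully on (near half down, far half up). Stiff: stays where it is left; about 3 N at the spot turns it; the whole switch gives a few mm in its rubber gasket (4 N per mm). Starts under 0.02.
- vent_rocker (a joint): Angle of the blue rocker, rad: 0 off, 0.28 fully on; behaves like the black one.
- start_button (a joint): Travel of the green button, m: 0 out, 0.006 fully in.
- stop_button (a joint): Travel of the red stop button, m: 0 out, 0.006 fully in.
- lamb_white: Plain white clay lamb standing on the rear ledge of the box: 60 mm long, 36 mm wide, 88 mm tall. Origin under its feet.
- lamb_striped: White clay lamb with dark blue stripes, same size, standing on the table behind the box. Origin under its feet.
- lamb_spotted: White clay lamb with yellow spots, same size, standing on the table behind the box. Origin under its feet.
- mug: Pale blue-grey mug, 80 mm across, 85 mm tall, with a handle, on the table beside the box. Origin: centre of its foot.
- glaze_jar: Dark green glaze jar with steel cap, 64 mm across, 85 mm tall, on the table beside the box. Origin: centre of its foot.
- modelling_tool: Wooden modelling tool, 170 mm long, 9 mm thick, lying on the table in front of the box. Origin: underside, middle of its handle.
- rolling_pin: Wooden rolling pin, 370 mm long with its handles, 54 mm thick, lying far to the left. Origin: on the table under its middle.

How it is judged:
On the way, in this order (a step that is already met when the one before it is completed fails the run):
1. the black main switch is on (value of joint main_rocker above 0.23 rad), for 0.1 s.
2. then the blue vent-fan switch is on (value of joint each of main_rocker, vent_rocker above 0.23 rad), for 0.1 s.
3. then the green start button is pressed in (all of step 2 and value of joint start_button above 0.0045 m), for 0.05 s.
At the end, for the whole second after the job is handed in: Both rockers stand at 0.23 rad or more (fully on is 0.28), the start button has come back out (under 1.5 mm), the stop button is out, and the box is level, at rest and within 15 mm of where it stood (all of step 2 and value of joint each of start_button, stop_button below 0.0015 m and distance of console from where it was at the start of the episode below 0.015 m and linear speed of console below 0.01 m/s and angle between console's own z axis and vertical below 0.03 rad); the robot touches nothing.
It fails at once if the vent-fan switch is turned before the main switch is on, or the start button is pressed before both are on ((value of joint vent_rocker above 0.12 rad and value of joint main_rocker below 0.2 rad) or (value of joint start_button above 0.003 m and value of joint any of main_rocker, vent_rocker below 0.2 rad)).
It fails at once if the red stop button is pressed (value of joint stop_button above 0.002 m).
It fails at once if the box or a control is pressed with more than 25 N (contact force between any of the fingers, the arm and console above 25 N).
It fails at once if the box is lifted, carried or shifted by more than 15 mm, or tipped (distance of console from where it was at the start of the episode above 0.015 m or angle between console's own z axis and vertical above 0.08 rad).
It fails at once if one of the things on or around the box is lifted, carried or shifted by more than 15 mm, or a lamb, the mug or the jar is tipped (distance of any of lamb_white, lamb_striped, lamb_spotted, mug, glaze_jar, modelling_tool, rolling_pin from where it was at the start of the episode above 0.015 m or angle between any of lamb_white, lamb_striped, lamb_spotted, mug, glaze_jar's own z axis and vertical above 0.3 rad).
It also fails if it takes over 45 s, if anything falls off the work surface, if the arm or the gripper's body presses on something with over 40 N, if the wrist force passes 120 N, or if a joint passes its speed limit or range.

## Working session

There is one attempt and no reset: what is moved stays moved. The work goes in short steps, Python scripts to look and compute and a tool call to move; the robot and the scene stay as the last step left them, time stands still between calls to the robot, and variables do not carry over. Pictures are saved under pics/ and viewed, at most 10 in all, crops included, and the job is handed in when it is done.

Besides the shell and the picture viewer there is one more tool, called in YAML: its name, and indented under it one key for each argument. arm_command: Moves the arm, as the interface text tells. Its arguments: {"type":"object","properties":{"plan":{"type":"array"},"grip_force":{"type":"number"}},"required":["plan"]}

```bash
mkdir -p pics; python3 - <<'E'
from cell import *
import cv2,pickle
d={n:grab_frame(n) for n in("top","scene")}
pickle.dump(d,open("f0.pkl","wb"))
for n in d: cv2.imwrite(f"pics/{n}0.png",d[n]["pixels"][:,:,::-1])
s=state();print(s["time_s"],s["tool_pos"],s["eef_rot"],s["contact_force"])
E
```

```text
0.1 [0.27567973 0.61594776 0.40381768] [ 3.14009203e+00 -1.24932735e-04 -4.20948770e-01] [0.62692976 0.10919336 0.05843352]
```

View pics/top0.png

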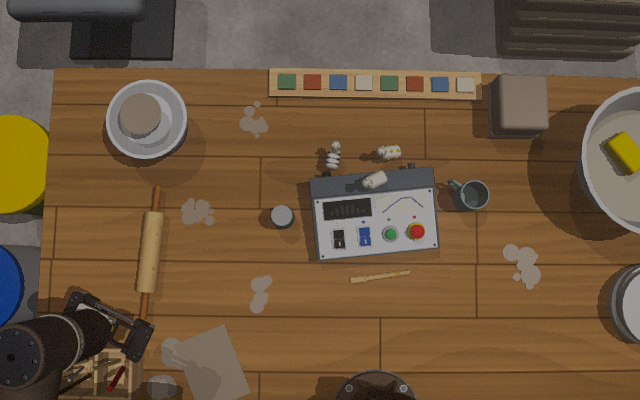

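View pics/scene0.png

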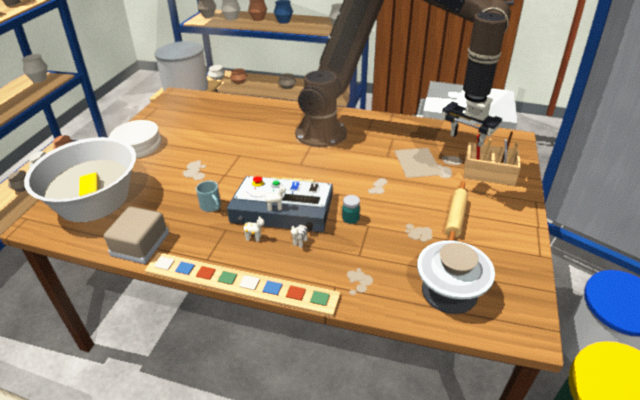

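The top view shows the box with black rocker (339,239), blue rocker (364,236), green (391,234) and red (417,231). I'll turn these into world positions.

```bash
cat > h.py <<'E'
import numpy as np,cv2
def ray(f,uv):
    uv=np.array(uv,float).reshape(-1,1,2)
    p=cv2.undistortPoints(uv,np.array(f["intrinsics"]),np.array(f["distortion"]))[:,0]
    E=np.array(f["extrinsics"]);R,t=E[:3,:3],E[:3,3]
    return -R.T@t, np.c_[p[:,0],-p[:,1],-np.ones(len(p))]@R
def onz(f,uv,z):
    o,d=ray(f,uv); return o+d*((np.asarray(z)-o[2])/d[:,2])[:,None]
def blobs(f,lo,hi,roi=None,amin=15):
    h=cv2.cvtColor(f["pixels"],cv2.COLOR_RGB2HSV);m=cv2.inRange(h,lo,hi)
    if roi: k=np.zeros_like(m);k[roi[1]:roi[3],roi[0]:roi[2]]=255;m&=k
    n,_,s,c=cv2.connectedComponentsWithStats(m)
    return [(c[i].round(1).tolist(),s[i].tolist()) for i in range(1,n) if s[i,4]>=amin]
def proj(f,P):
    E=np.array(f["extrinsics"]);q=np.asarray(P)@E[:3,:3].T+E[:3,3]
    q=q*[1,-1,-1];return cv2.projectPoints(q.reshape(-1,1,3),np.zeros(3),np.zeros(3),np.array(f["intrinsics"]),np.array(f["distortion"]))[0][:,0]
E
python3 - <<'E'
from h import *
import pickle
d=pickle.load(open("f0.pkl","rb"));f=d["top"];roi=(300,160,450,270)
for n,lo,hi in(("blue",(105,150,60),(125,255,255)),("green",(45,100,40),(85,255,255)),("red",(0,150,80),(6,255,255)),("black",(0,0,0),(180,255,50))):
    for c,s in blobs(f,lo,hi,roi): print(n,c,s,onz(f,[c],[.07])[0].round(4))
print(onz(f,[(319,260),(439,249),(310,180),(433,169)],[.048,.048,.072,.072]).round(4))
print(np.array(f["intrinsics"]),ray(f,[(320,200)])[0])
E
```

```text
blue [363.8, 231.2] [360, 228, 9, 8, 54] [0.4976 0.0393 0.07  ]
blue [365.1, 240.7] [361, 237, 9, 8, 56] [0.4722 0.0358 0.07  ]
green [390.7, 233.7] [386, 229, 10, 10, 73] [ 0.4916 -0.0331  0.07  ]
red [417.0, 231.1] [411, 225, 13, 13, 137] [ 0.4994 -0.1043  0.07  ]
black [325.7, 173.8] [322, 171, 9, 6, 35] [0.6521 0.1431 0.07  ]
black [346.3, 208.0] [323, 198, 48, 22, 583] [0.5596 0.0867 0.07  ]
black [338.2, 233.7] [334, 230, 10, 8, 58] [0.4901 0.108  0.07  ]
black [339.0, 243.5] [335, 239, 10, 9, 47] [0.464  0.1057 0.07  ]
[[ 0.4194  0.1584  0.048 ]
 [ 0.4522 -0.1691  0.048 ]
 [ 0.6342  0.1854  0.072 ]
 [ 0.6691 -0.1497  0.072 ]]
[[498.54465879   0.         321.82839933]
 [  0.         498.54465879 201.15815393]
 [  0.           0.           1.        ]] [0.42988104 0.17399062 1.40558467]
```

arm_command:
  plan:
    - [0,0,0,0,0,-10,0]
    - [0,0,0,0,0,-10,0]
    - [0,0,0,0,0,-10,0]
    - [8,50,0,0,0,0,0]
    - [8,50,0,0,0,0,0]
    - [8,50,0,0,0,0,0]
    - [8,50,0,0,0,0,0]
    - [8,50,0,0,0,0,0]
  grip_force: 10

```text
time_s: 1.1
tool_pos: [0.3413, 0.3698, 0.4044]
eef_rot: [3.141, 0.0, 0.103]
contact_force: [0.4, -0.5, 1.3]
gripper_width: 0.0132
finger_force: 0.0
```

arm_command:
  plan:
    - [8,50,0,0,0,0,0]
    - [8,50,0,0,0,0,0]
    - [8,50,0,0,0,0,0]
    - [8,50,0,0,0,0,0]
    - [8,50,0,0,0,0,0]
    - [8,50,0,0,0,0,0]
    - [8,45,0,0,0,0,0]
    - [0,0,0,0,0,0,0]

```text
time_s: 2.1
tool_pos: [0.4324, 0.0316, 0.4043]
eef_rot: [3.141, 0.001, 0.098]
contact_force: [0.3, -0.5, 0.1]
gripper_width: 0.0008
finger_force: 0.0
```

```bash
python3 - <<'E'
from cell import *
import cv2,pickle
f=grab_frame("wrist");s=state()
pickle.dump((f,s),open("f1.pkl","wb"))
cv2.imwrite("pics/w1.png",f["pixels"][:,:,::-1])
print(s["time_s"],s["tool_pos"],s["eef_rot"],s["gripper_width"],s["contact_force"])
E
```

```text
2.15 [0.43225749 0.03276018 0.40436183] [3.14145613e+00 6.71389731e-04 9.94498454e-02] 0.00019005961978014872 [0.06468055 0.21626476 0.11020983]
```

View pics/w1.png

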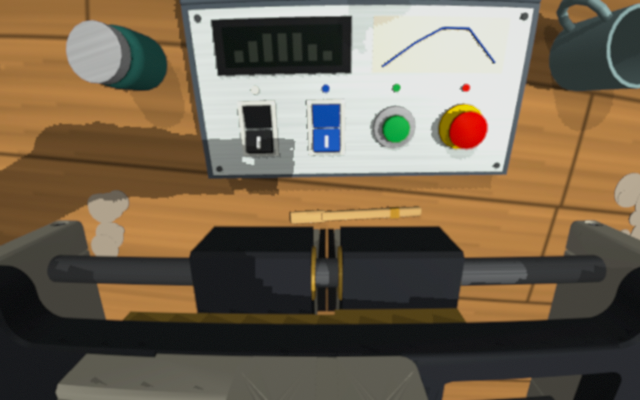

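The wrist view is sharp: white press marks are at (259,142) on black and (326,142) on blue, green top (396,129), red top (467,130). The finger pads are closed.

```bash
python3 - <<'E'
from h import *
import pickle
f,s=pickle.load(open("f1.pkl","rb"));t=pickle.load(open("f0.pkl","rb"))["top"];roi=(200,70,510,180)
for n,lo,hi in(("blue",(105,150,60),(125,255,255)),("green",(45,100,40),(85,255,255)),("red",(0,150,80),(6,255,255)),("black",(0,0,0),(180,255,50))):
    for c,q in blobs(f,lo,hi,roi,40): print(n,c,q,onz(f,[c],[.07])[0].round(4))
def tri(a,b):
    o1,d1=ray(f,[a]);o2,d2=ray(t,[b]);d1=d1[0];d2=d2[0]
    k=np.linalg.lstsq(np.c_[d1,-d2],o2-o1,rcond=None)[0];p,q=o1+k[0]*d1,o2+k[1]*d2
    return ((p+q)/2).round(4),(np.linalg.norm(p-q)*1e3).round(1)
print("green",tri((396,128.5),(390.7,233.7)),"red",tri((467,130),(417,231.1)))
print("blue near",tri((326,141),(365.1,240.7)),"far",tri((326.5,115),(363.8,231.2)))
print("black near",tri((259,141),(339,243.5)),"far",tri((257.5,115),(338.2,233.7)))
e=onz(f,[(207,175),(504,173)],[.048,.048]);print("front",e.round(4));v=e[0]-e[1];yaw=np.arctan2(-v[0],v[1]);print(yaw,np.linalg.norm(v))
L=onz(f,[(259,142),(326,142)],[.07,.07]);print("lines",L.round(4));print("camera",ray(f,[(1,1)])[0])
X=np.array([np.cos(yaw),np.sin(yaw),0]);mid=e.mean(0);print("xbox of lines-edge",(L-mid)@X, "green", (onz(f,[(396,128.5)],[.078])[0]-mid)@X)
E
```

```text
blue [325.8, 126.5] [313, 105, 27, 47, 1071] [0.4868 0.0367 0.07  ]
green [396.0, 87.3] [393, 84, 7, 7, 40] [ 0.5309 -0.0274  0.07  ]
green [395.5, 128.6] [382, 115, 28, 28, 592] [ 0.4918 -0.0328  0.07  ]
red [467.9, 129.8] [450, 112, 37, 37, 1055] [ 0.4985 -0.1064  0.07  ]
black [274.3, 71.2] [219, 70, 131, 5, 411] [0.534  0.0908 0.07  ]
black [257.2, 116.7] [243, 106, 28, 22, 535] [0.4898 0.1052 0.07  ]
black [259.6, 141.6] [247, 130, 26, 23, 467] [0.4655 0.1017 0.07  ]
black [265.0, 177.4] [249, 177, 28, 3, 43] [0.4291 0.0945 0.07  ]
green (array([ 0.4918, -0.0334,  0.0691]), np.float64(0.3)) red (array([ 0.4987, -0.103 ,  0.0757]), np.float64(0.8))
blue near (array([0.4722, 0.0352, 0.0656]), np.float64(0.4)) far (array([0.498 , 0.0373, 0.0529]), np.float64(1.0))
black near (array([0.4644, 0.105 , 0.0564]), np.float64(0.1)) far (array([0.4909, 0.1075, 0.0578]), np.float64(0.4))
front [[ 0.4204  0.1635  0.048 ]
 [ 0.4556 -0.1685  0.048 ]]
0.10573106398940495 0.33388109918410175
lines [[0.4651 0.1022 0.07  ]
 [0.4716 0.035  0.07  ]]
camera [0.50408353 0.03806171 0.38397221]
xbox of lines-edge [0.0379991  0.03732364] green 0.05087249450638263
```

arm_command:
  plan:
    - [0,0,0,0,10,0,0]
    - [0,0,0,0,10,0,0]
    - [-15,-16,32,0,0,0,0]
    - [-15,-16,32,0,0,0,0]
    - [-15,-16,32,0,0,0,0]
    - [-15,-16,32,0,0,0,0]
    - [0,0,0,0,0,0,0]
    - [0,0,0,0,0,0,0]

```text
time_s: 3.15
tool_pos: [0.4221, 0.0964, 0.2741]
eef_rot: [-3.138, -0.33, 0.104]
contact_force: [-0.2, -0.2, 0.0]
gripper_width: 0.0001
finger_force: 0.0
```

```bash
cat > pose.py <<'E'
from cell import *
from h import *
import sys,pickle
from scipy.spatial.transform import Rotation as Ro
s=state();R=Ro.from_euler("xyz",s["eef_rot"]).as_matrix();p=np.array(s["tool_pos"])
edge=p+R@[-.0095,0,.178]; tip=p+R@[0,0,.178]
print("t",round(s["time_s"],2),"edge",edge.round(4),"tip",tip.round(4),"F",np.round(s["contact_force"],1))
# goal: edge|tip x y z -> shift in tool mm
if len(sys.argv)>4:
    g=np.array(sys.argv[2:5],float);print("shift mm",(R.T@(g-(edge if sys.argv[1]=="edge" else tip))*1e3).round(1))
    print("1mm down in tool:",(R.T@[0,0,-1]).round(3))
if len(sys.argv)>1 and sys.argv[-1].endswith(".png"):
    f=grab_frame("wrist");cv2.imwrite(sys.argv[-1],f["pixels"][:,:,::-1]);pickle.dump(f,open("last.pkl","wb"))
E
python3 pose.py edge 0.4643 0.1014 0.075 pics/w2.png
```

```text
t 3.15 edge [0.4705 0.1022 0.1027] tip [0.4795 0.1031 0.1058] F [-0.2 -0.2  0. ]
shift mm [-14.9   0.2  24.1]
1mm down in tool: [-0.324  0.004  0.946]
```

View pics/w2.png

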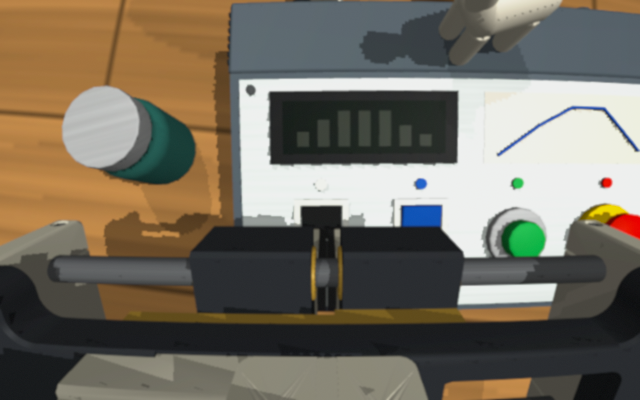

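Pads are in line with the black rocker (far half at (321,216)). Lowering to just above the near half.

arm_command:
  plan:
    - [-5,0,8,0,0,0,0]
    - [-5,0,8,0,0,0,0]
    - [-4,0,6,0,0,0,0]
    - [0,0,0,0,0,0,0]
    - [0,0,0,0,0,0,0]

```text
time_s: 3.82
tool_pos: [0.4266, 0.0953, 0.2601]
eef_rot: [-3.132, -0.312, 0.103]
contact_force: [0.2, -0.4, -0.6]
gripper_width: 0.0005
finger_force: 0.0
```

```bash
python3 pose.py edge 0.4643 0.1014 0.068
```

```text
t 3.83 edge [0.4717 0.1017 0.0878] tip [0.4807 0.1026 0.0907] F [ 0.2 -0.4 -0.6]
shift mm [-13.1  -0.3  16.6]
1mm down in tool: [-0.307  0.009  0.952]
```

The tilt puts the wrist inside the minimum reach. I'll go straight down instead, pressing with the pads' inner edge on the spot.

arm_command:
  plan:
    - [9,0,-28,0,0,0,0]
    - [9,0,-28,0,0,0,0]
    - [0,0,0,0,-9,0,0]
    - [0,0,0,0,-9,0,0]
    - [0,0,0,0,0,0,0]
    - [0,0,0,0,0,0,0]

```text
time_s: 4.58
tool_pos: [0.4264, 0.0943, 0.3185]
eef_rot: [-3.133, -0.0, 0.105]
contact_force: [-1.3, -0.7, -0.6]
gripper_width: 0.0004
finger_force: 0.0
```

```bash
sed -i 's/-.0095,0,.178/.0095,0,.178/' pose.py; python3 pose.py edge 0.4653 0.1015 0.085
```

```text
t 4.58 edge [0.4357 0.0968 0.1405] tip [0.4263 0.0958 0.1405] F [-1.3 -0.7 -0.6]
shift mm [29.9 -1.2 55.5]
1mm down in tool: [-0.     0.008  1.   ]
```

arm_command:
  plan:
    - [15,-1,0,0,0,0,0]
    - [15,0,15,0,0,0,0]
    - [0,0,20,0,0,0,0]
    - [0,0,15,0,0,0,0]
    - [0,0,5,0,0,0,0]
    - [0,0,0,0,0,0,0]
    - [0,0,0,0,0,0,0]

```text
time_s: 5.45
tool_pos: [0.4564, 0.0996, 0.2645]
eef_rot: [-3.132, 0.001, 0.106]
contact_force: [0.1, -0.3, -0.5]
gripper_width: 0.0005
finger_force: 0.0
```

```bash
python3 pose.py edge 0.4653 0.1015 0.070 pics/w3.png
```

```text
t 5.45 edge [0.4654 0.1023 0.0865] tip [0.456  0.1013 0.0865] F [ 0.1 -0.3 -0.5]
shift mm [-0.2  1.  16.5]
1mm down in tool: [0.001 0.01  1.   ]
```

View pics/w3.png

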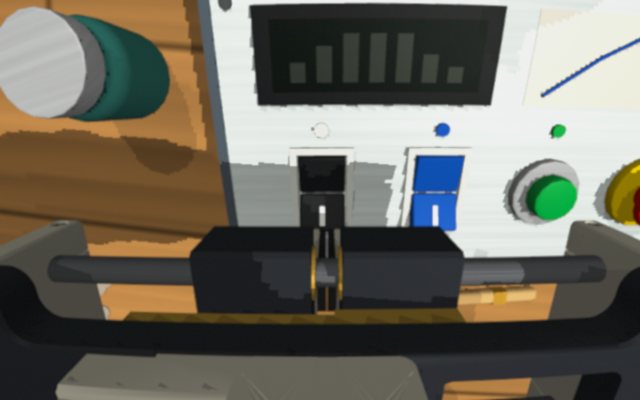

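Pads (327) line up with the black rocker (322). Going down gently.

arm_command:
  plan:
    - [0,1,4,0,0,0,0]
    - [0,0,4,0,0,0,0]
    - [0,0,3,0,0,0,0]
    - [0,0,1,0,0,0,0]
    - [0,0,1,0,0,0,0]
    - [0,0,1,0,0,0,0]
    - [0,0,0,0,0,0,0]

```text
time_s: 6.38
tool_pos: [0.4562, 0.0986, 0.2499]
eef_rot: [-3.132, 0.002, 0.106]
contact_force: [0.2, 0.0, -0.9]
gripper_width: 0.0006
finger_force: 0.0
```

arm_command:
  plan:
    - [0,0,1,0,0,0,0]
    - [0,0,1,0,0,0,0]
    - [0,0,0,0,0,0,0]

```text
time_s: 6.75
tool_pos: [0.4561, 0.0987, 0.2479]
eef_rot: [-3.132, 0.003, 0.106]
contact_force: [-1.1, 0.5, 1.1]
gripper_width: 0.0005
finger_force: 0.0
```

arm_command:
  plan:
    - [0,0,1,0,0,0,0]
    - [0,0,1,0,0,0,0]
    - [0,0,0,0,0,0,0]

```text
time_s: 7.12
tool_pos: [0.4561, 0.0987, 0.2458]
eef_rot: [-3.132, 0.003, 0.106]
contact_force: [0.6, -0.1, -0.3]
gripper_width: 0.0007
finger_force: 0.0
```

arm_command:
  plan:
    - [0,0,1,0,0,0,0]
    - [0,0,1,0,0,0,0]
    - [0,0,0,0,0,0,0]

```text
time_s: 7.5
tool_pos: [0.456, 0.0987, 0.2439]
eef_rot: [-3.132, 0.003, 0.106]
contact_force: [-0.5, 0.7, 1.0]
gripper_width: 0.0004
finger_force: 0.7
```

arm_command:
  plan:
    - [0,0,1,0,0,0,0]
    - [0,0,1,0,0,0,0]
    - [0,0,0,0,0,0,0]

```text
time_s: 7.88
tool_pos: [0.4561, 0.0986, 0.2418]
eef_rot: [-3.132, 0.003, 0.106]
contact_force: [-1.6, 0.5, 1.0]
gripper_width: 0.0008
finger_force: 0.6
```

arm_command:
  plan:
    - [0,0,1,0,0,0,0]
    - [0,0,0,0,0,0,0]

```text
time_s: 8.12
tool_pos: [0.4561, 0.0987, 0.2408]
eef_rot: [-3.132, 0.003, 0.106]
contact_force: [-0.7, -1.3, 1.4]
gripper_width: 0.0004
finger_force: 0.6
```

arm_command:
  plan:
    - [0,0,1,0,0,0,0]
    - [0,0,0,0,0,0,0]

```text
time_s: 8.38
tool_pos: [0.4562, 0.0988, 0.2399]
eef_rot: [-3.132, 0.002, 0.106]
contact_force: [-1.1, -0.1, 2.2]
gripper_width: 0.0005
finger_force: 0.5
```

arm_command:
  plan:
    - [0,0,1,0,0,0,0]
    - [0,0,0,0,0,0,0]

```text
time_s: 8.62
tool_pos: [0.4561, 0.0988, 0.2388]
eef_rot: [-3.132, 0.002, 0.106]
contact_force: [-0.5, -0.7, 0.0]
gripper_width: 0.0001
finger_force: 0.4
```

arm_command:
  plan:
    - [0,0,1,0,0,0,0]
    - [0,0,0,0,0,0,0]

```text
time_s: 8.88
tool_pos: [0.4562, 0.0988, 0.238]
eef_rot: [-3.132, 0.002, 0.106]
contact_force: [-1.6, -0.5, 3.6]
gripper_width: 0.0008
finger_force: 1.8
```

```bash
python3 pose.py edge 0.4653 0.1015 0.060 pics/w4.png
```

```text
t 8.88 edge [0.465  0.1014 0.06  ] tip [0.4556 0.1004 0.06  ] F [-1.6 -0.5  3.6]
shift mm [ 0.3 -0.1 -0. ]
1mm down in tool: [0.002 0.009 1.   ]
```

View pics/w4.png

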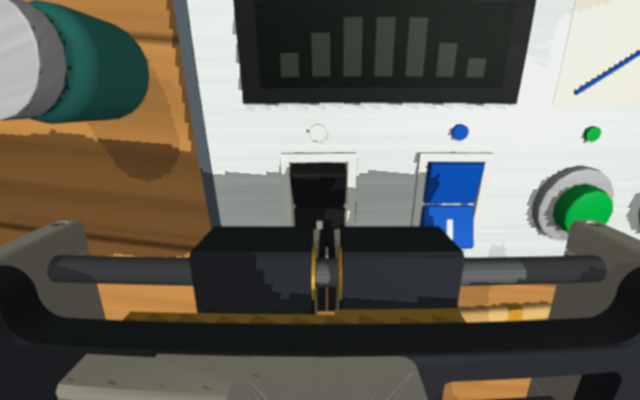

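The black rocker's far half looks slightly longer (y 163–205) than before; contact is under way. Continuing.

arm_command:
  plan:
    - [0,0,1,0,0,0,0]
    - [0,0,0,0,0,0,0]

```text
time_s: 9.18
tool_pos: [0.4562, 0.0988, 0.2371]
eef_rot: [-3.132, 0.002, 0.106]
contact_force: [-1.9, -0.0, 6.3]
gripper_width: 0.0006
finger_force: 3.2
```

arm_command:
  plan:
    - [0,0,1,0,0,0,0]
    - [0,0,0,0,0,0,0]

```text
time_s: 9.43
tool_pos: [0.4563, 0.0988, 0.2364]
eef_rot: [-3.132, 0.002, 0.106]
contact_force: [-3.1, -0.8, 9.4]
gripper_width: 0.0003
finger_force: 4.6
```

arm_command:
  plan:
    - [0,0,1,0,0,0,0]
    - [0,0,0,0,0,0,0]

```text
time_s: 9.68
tool_pos: [0.4563, 0.0988, 0.2356]
eef_rot: [-3.132, 0.002, 0.107]
contact_force: [-2.9, -0.7, 12.6]
gripper_width: 0.0005
finger_force: 5.9
```

Force is rising at the gasket rate (about 4 N/mm), so the rocker is at its stop. Lifting to check.

arm_command:
  plan:
    - [0,0,-4,0,0,0,0]
    - [0,0,-20,0,0,0,0]
    - [-30,0,-36,0,0,0,0]
    - [0,30,-30,0,0,0,0]
    - [0,0,0,0,0,0,0]
    - [0,0,0,0,0,0,0]

```text
time_s: 10.42
tool_pos: [0.4297, 0.0649, 0.3244]
eef_rot: [-3.132, 0.002, 0.105]
contact_force: [0.1, -0.4, -0.6]
gripper_width: 0.0002
finger_force: 0.0
```

```bash
python3 pose.py edge 0.4718 0.0355 0.072 pics/w5.png
```

```text
t 10.43 edge [0.4385 0.0676 0.1464] tip [0.4291 0.0666 0.1464] F [ 0.1 -0.4 -0.6]
shift mm [29.9 36.1 73.9]
1mm down in tool: [0.002 0.01  1.   ]
```

View pics/w5.png

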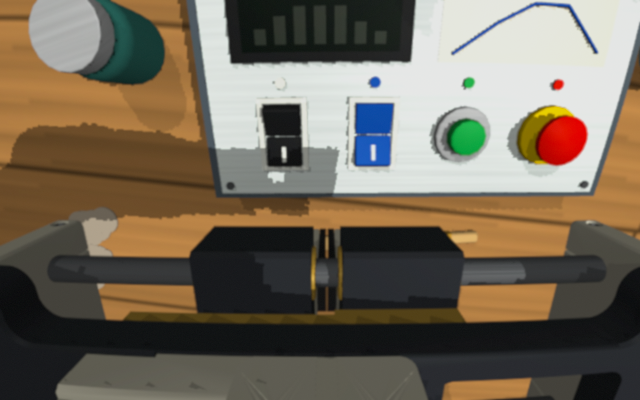

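Black (283,135) and blue (374,135) look similar here, so I'll compare them before and after in enlargement.

```bash
python3 - <<'E'
from h import *
import pickle
a=pickle.load(open("f1.pkl","rb"))[0]["pixels"];b=pickle.load(open("last.pkl","rb"))["pixels"]
A=cv2.resize(a[95:165,230:355],(780,290*780//780),interpolation=cv2.INTER_CUBIC);B=cv2.resize(b[90:178,250:410],(780,300),interpolation=cv2.INTER_CUBIC)
m=np.vstack([A,B]).astype(float);m=255*(m/255)**.5
cv2.imwrite("pics/cmp.png",m[:,:,::-1])
for n,im,(x1,x2),(y1,y2) in(("blk0",a,(248,256),(98,158)),("blk1",b,(267,278),(92,176)),("blu0",a,(315,322),(98,158)),("blu1",b,(358,368),(92,176))):
    print(n,y1,im[y1:y2,x1:x2].mean((1,2)).astype(int).tolist())
E
```

```text
blk0 98 [222, 219, 212, 211, 218, 217, 189, 130, 66, 30, 25, 25, 26, 25, 25, 25, 25, 25, 25, 25, 25, 24, 25, 25, 25, 25, 25, 24, 25, 38, 64, 82, 70, 48, 39, 38, 38, 38, 39, 40, 41, 41, 40, 40, 41, 41, 40, 38, 34, 30, 28, 28, 27, 22, 28, 63, 96, 109, 122, 147]
blk1 92 [224, 224, 223, 222, 217, 208, 207, 217, 222, 222, 213, 173, 106, 44, 20, 20, 22, 25, 29, 29, 25, 22, 22, 22, 22, 22, 22, 22, 22, 21, 22, 21, 21, 22, 21, 21, 22, 22, 21, 22, 22, 21, 30, 62, 84, 68, 41, 34, 33, 33, 33, 33, 33, 33, 33, 32, 31, 31, 30, 30, 30, 31, 31, 30, 28, 26, 23, 23, 22, 23, 23, 22, 24, 41, 79, 114, 128, 127, 123, 143, 180, 203, 212, 214]
blu0 98 [221, 215, 216, 221, 215, 179, 129, 95, 85, 84, 84, 84, 84, 84, 83, 83, 83, 83, 83, 83, 83, 83, 83, 83, 83, 83, 83, 83, 85, 86, 92, 99, 101, 101, 102, 102, 102, 102, 102, 102, 102, 103, 103, 102, 103, 103, 103, 103, 103, 103, 103, 99, 89, 91, 132, 181, 198, 201, 209, 218]
blu1 92 [229, 229, 228, 224, 216, 214, 221, 224, 225, 217, 178, 122, 87, 82, 84, 84, 84, 84, 84, 84, 84, 84, 84, 84, 84, 83, 83, 83, 83, 83, 83, 83, 83, 83, 83, 83, 83, 83, 83, 82, 84, 94, 101, 96, 95, 98, 100, 100, 100, 101, 101, 101, 101, 101, 101, 102, 102, 101, 102, 102, 102, 102, 102, 102, 102, 102, 103, 103, 103, 103, 103, 99, 89, 91, 131, 180, 199, 201, 202, 207, 215, 221, 222, 222][ WARN:0@0.035] global loadsave.cpp:1063 imwrite_ Unsupported depth image for selected encoder is fallbacked to CV_8U.
```

View pics/cmp.png

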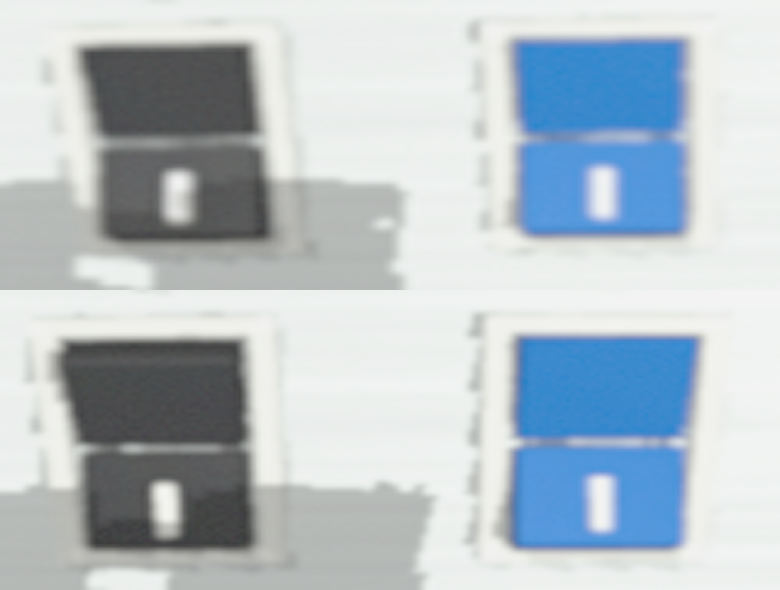

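The black rocker's far end now shows a raised lip and its near half is darker and shorter. The contact log (contact at z≈0.066, stop at z≈0.061) also fits full travel. On to blue.

arm_command:
  plan:
    - [15,18,0,0,0,0,0]
    - [15,18,0,0,0,0,0]
    - [0,0,25,0,0,0,0]
    - [0,0,25,0,0,0,0]
    - [0,0,20,0,0,0,0]
    - [0,0,3,0,0,0,0]
    - [0,0,0,0,0,0,0]

```text
time_s: 11.35
tool_pos: [0.4633, 0.0333, 0.251]
eef_rot: [-3.133, 0.003, 0.106]
contact_force: [-0.4, 0.0, 0.4]
gripper_width: 0.0004
finger_force: 0.0
```

```bash
python3 pose.py edge 0.4718 0.0355 0.066
```

```text
t 11.35 edge [0.472  0.0358 0.073 ] tip [0.4626 0.0347 0.0731] F [-0.4  0.   0.4]
shift mm [-0.2  0.3  7. ]
1mm down in tool: [0.003 0.009 1.   ]
```

arm_command:
  plan:
    - [0,0,2,0,0,0,0]
    - [0,0,2,0,0,0,0]
    - [0,0,2,0,0,0,0]
    - [0,0,1,0,0,0,0]
    - [0,0,1,0,0,0,0]
    - [0,0,1,0,0,0,0]
    - [0,0,1,0,0,0,0]
    - [0,0,0,0,0,0,0]

```text
time_s: 12.35
tool_pos: [0.4631, 0.033, 0.2412]
eef_rot: [-3.132, 0.003, 0.106]
contact_force: [-0.0, 0.2, 1.6]
gripper_width: 0.0009
finger_force: 0.5
```

arm_command:
  plan:
    - [0,0,1,0,0,0,0]
    - [0,0,1,0,0,0,0]
    - [0,0,0,0,0,0,0]

```text
time_s: 12.72
tool_pos: [0.4632, 0.0331, 0.2392]
eef_rot: [-3.132, 0.002, 0.106]
contact_force: [-1.0, -1.2, 1.1]
gripper_width: 0.0006
finger_force: 0.3
```

arm_command:
  plan:
    - [0,0,1,0,0,0,0]
    - [0,0,1,0,0,0,0]
    - [0,0,0,0,0,0,0]

```text
time_s: 13.1
tool_pos: [0.4632, 0.0332, 0.2375]
eef_rot: [-3.132, 0.002, 0.106]
contact_force: [-1.9, -0.1, 5.1]
gripper_width: 0.0005
finger_force: 2.7
```

arm_command:
  plan:
    - [0,0,1,0,0,0,0]
    - [0,0,1,0,0,0,0]
    - [0,0,0,0,0,0,0]

```text
time_s: 13.48
tool_pos: [0.4633, 0.0332, 0.2359]
eef_rot: [-3.132, 0.002, 0.106]
contact_force: [-4.0, 0.9, 9.4]
gripper_width: 0.0003
finger_force: 5.4
```

arm_command:
  plan:
    - [0,0,-4,0,0,0,0]
    - [0,0,-20,0,0,0,0]
    - [-30,0,-36,0,0,0,0]
    - [0,0,-30,0,0,0,0]
    - [0,0,0,0,0,0,0]
    - [0,0,0,0,0,0,0]

```text
time_s: 14.22
tool_pos: [0.4335, 0.0292, 0.3251]
eef_rot: [-3.132, 0.002, 0.106]
contact_force: [-0.2, -0.5, -1.1]
gripper_width: 0.0005
finger_force: 0.0
```

```bash
python3 pose.py tip 0.4918 -0.033 0.085 pics/w6.png; python3 - <<'E'
from h import *
import pickle
f=pickle.load(open("last.pkl","rb"));b=f["pixels"]
for n,lo,hi in(("blue",(105,150,60),(125,255,255)),("green",(45,100,40),(85,255,255)),("red",(0,150,80),(6,255,255))):
    for c,q in blobs(f,lo,hi,(150,60,640,200),100): print(n,c,q,onz(f,[c],[.0735])[0].round(4))
E
```

```text
t 14.22 edge [0.4424 0.0319 0.1471] tip [0.4329 0.0309 0.1471] F [-0.2 -0.5 -1.1]
shift mm [52.  70.3 61.3]
1mm down in tool: [0.002 0.01  1.   ]
blue [326.3, 118.4] [308, 104, 37, 31, 1072] [0.4976 0.0377 0.0735]
blue [326.8, 149.7] [310, 136, 34, 29, 857] [0.475  0.035  0.0735]
green [418.8, 136.4] [401, 119, 37, 36, 1061] [ 0.4922 -0.0316  0.0735]
red [515.3, 139.3] [490, 116, 51, 48, 1919] [ 0.4987 -0.1052  0.0735]
```

View pics/w6.png

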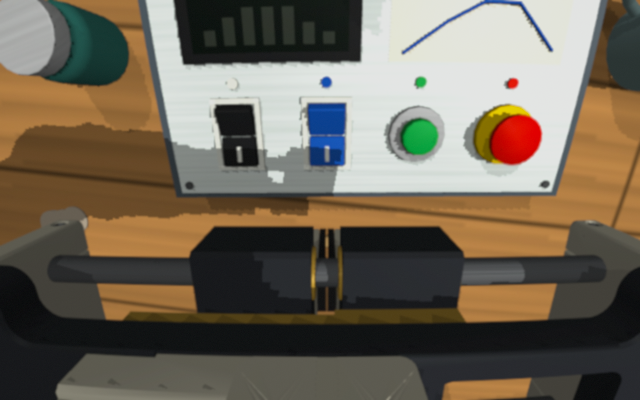

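Both rockers ((238,135) and (326,135)) now look alike, with far halves raised; green is at (419,136). Going to the start button, with the travel kept above the controls.

arm_command:
  plan:
    - [17,24,0,0,0,0,0]
    - [17,23,0,0,0,0,0]
    - [18,23,0,0,0,0,0]
    - [0,0,25,0,0,0,0]
    - [0,0,25,0,0,0,0]
    - [0,0,15,0,0,0,0]
    - [0,0,3,0,0,0,0]
    - [0,0,0,0,0,0,0]

```text
time_s: 15.28
tool_pos: [0.4927, -0.0342, 0.2568]
eef_rot: [-3.132, 0.002, 0.106]
contact_force: [0.6, 0.1, 0.2]
gripper_width: 0.0004
finger_force: 0.0
```

```bash
python3 pose.py tip 0.492 -0.033 0.074
```

```text
t 15.28 edge [ 0.5015 -0.0316  0.0787] tip [ 0.4921 -0.0326  0.0788] F [0.6 0.1 0.2]
shift mm [-0.1  0.4  4.8]
1mm down in tool: [0.002 0.009 1.   ]
```

arm_command:
  plan:
    - [0,0,2,0,0,0,0]
    - [0,0,2,0,0,0,0]
    - [0,0,2,0,0,0,0]
    - [0,0,1,0,0,0,0]
    - [0,0,1,0,0,0,0]
    - [0,0,0,0,0,0,0]

```text
time_s: 16.02
tool_pos: [0.493, -0.0341, 0.249]
eef_rot: [-3.132, 0.001, 0.106]
contact_force: [3.2, 0.9, 3.3]
gripper_width: 0.0004
finger_force: 1.8
```

arm_command:
  plan:
    - [0,0,1,0,0,0,0]
    - [0,0,1,0,0,0,0]
    - [0,0,0,0,0,0,0]

```text
time_s: 16.4
tool_pos: [0.4927, -0.0341, 0.2468]
eef_rot: [-3.132, 0.002, 0.106]
contact_force: [3.1, 0.1, 5.9]
gripper_width: 0.0004
finger_force: 2.3
```

arm_command:
  plan:
    - [0,0,1,0,0,0,0]
    - [0,0,1,0,0,0,0]
    - [0,0,0,0,0,0,0]

```text
time_s: 16.77
tool_pos: [0.4929, -0.0341, 0.2452]
eef_rot: [-3.132, 0.001, 0.106]
contact_force: [1.6, 0.0, 9.9]
gripper_width: 0.0006
finger_force: 4.6
```

arm_command:
  plan:
    - [0,0,1,0,0,0,0]
    - [0,0,0,0,0,0,0]
    - [0,0,0,0,0,0,0]

```text
time_s: 17.15
tool_pos: [0.493, -0.0341, 0.2445]
eef_rot: [-3.132, 0.001, 0.107]
contact_force: [1.0, 0.4, 10.9]
gripper_width: 0.0006
finger_force: 5.8
```

arm_command:
  plan:
    - [0,0,-4,0,0,0,0]
    - [0,0,-10,0,0,0,0]
    - [-10,0,-36,0,0,0,0]
    - [-40,-20,-30,0,0,0,0]
    - [0,-20,0,0,0,0,0]
    - [0,0,0,0,0,0,0]
    - [0,0,0,0,0,0,0]

```text
time_s: 18.02
tool_pos: [0.4383, -0.0008, 0.3235]
eef_rot: [-3.133, 0.005, 0.106]
contact_force: [-0.0, 0.3, 0.1]
gripper_width: 0.0006
finger_force: 0.0
```

```bash
python3 pose.py pics/w7.png; python3 - <<'E'
from h import *
import pickle
f=pickle.load(open("last.pkl","rb"));b=f["pixels"]
for n,lo,hi in(("blue",(105,150,60),(125,255,255)),("green",(45,100,40),(85,255,255)),("red",(0,150,80),(6,255,255))):
    for c,q in blobs(f,lo,hi,(150,60,640,200),100): print(n,c,q,onz(f,[c],[.0735])[0].round(4))
E
```

```text
t 18.02 edge [0.4468 0.0017 0.1455] tip [0.4373 0.0007 0.1455] F [-0.   0.3  0.1]
blue [287.2, 134.3] [267, 106, 39, 61, 1966] [0.4876 0.0348 0.0735]
green [379.0, 137.7] [361, 120, 37, 36, 1059] [ 0.4924 -0.0324  0.0735]
red [476.3, 140.5] [451, 116, 52, 50, 1979] [ 0.4986 -0.1048  0.0735]
```

View pics/w7.png

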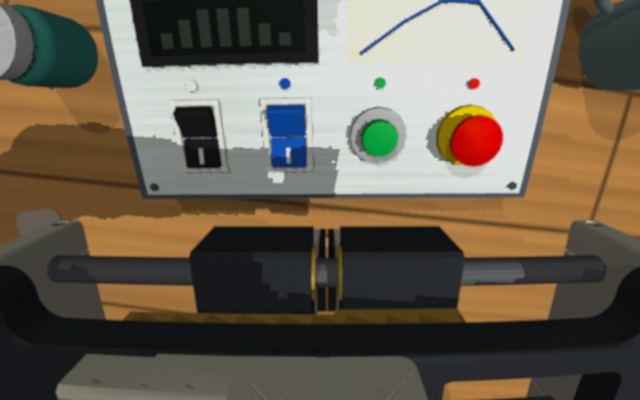

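The start button is back out (379,138), both rockers are on, red is untouched, and the box hasn't moved. Handing in.

```bash
python3 -c "
from cell import *
print(sign_off())"
```

```text
the job is handed in; nothing more can be done
None
```

I switched the main and vent-fan rockers on, pressed the start button in and saw it come back out. The highest force reading was about 13 N (limit 25 N), the red stop button was not touched and the box did not visibly move. The job is handed in, but no verdict was shown.

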